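# Lay two colour bottles down in the bottle rest

## Task

Put the green and the magenta squeeze bottle to rest: push each of them over with the fingertips so that it falls forward off its foot and lies on the rods, along a lane of the white bottle rest, nozzle to the far end. Do not pick the bottles up. Leave the cream-coloured bottle standing, and the stamp, the timer and the amber jar where they are.

Things in the scene. Friction and masses are not known exactly. Their poses are not given: they have to be found in the camera images.
- bottle_rest: fixed white bottle rest, 250 mm wide (y), three open lanes along x with centre lines at y = -80, 0, +80 mm. Origin on the worktop under the middle lane, where feet meet beds; x points from feet to beds, roughly away from the robot. Lanes are 70 mm wide between walls 30 mm high. Which bottle stands in which lane varies
- rest_foot (a point): middle of the middle lane's foot floor, 29 mm before the rest's origin. Each foot is flat, 6 mm above the worktop, with a dark mat, 58 mm long and open toward the robot; its bottle stands within 7 mm of its middle. A 6 mm step at its far end keeps the bottle's base from sliding on, so that a push near its top toward the bed tips it over
- rest_bed (a point): middle of the middle lane's bed, 80 mm beyond the rest's origin, 18 mm above the worktop at the top of two steel rods 30 mm apart on which a bottle lies. The beds run from 0 to 165 mm beyond the origin and have a 30 mm high end wall
- green_mid (a point): point on the long axis of the green squeeze bottle with a white cone cap, 80 mm above its underside; z axis to the nozzle. The bottle is 44 mm across and 166 mm tall: a straight body up to 110 mm, then the narrower cap. 0.1 to 0.2 kg, it stands upright and loose on the foot of one lane, and once leaned over by about 25 degrees it falls by itself
- magenta_mid (a point): point on the long axis of the magenta squeeze bottle with a white cone cap, 80 mm above its underside; z axis to the nozzle. The bottle is 44 mm across and 166 mm tall: a straight body up to 110 mm, then the narrower cap. 0.1 to 0.2 kg, it stands upright and loose on the foot of one lane, and once leaned over by about 25 degrees it falls by itself
- cream_mid (a point): point on the long axis of the cream-coloured squeeze bottle with a white cone cap, 80 mm above its underside; z axis to the nozzle. The bottle is 42 mm across and 164 mm tall: a straight body up to 110 mm, then the narrower cap. 0.1 to 0.2 kg, it stands upright and loose on the foot of one lane, and once leaned over by about 25 degrees it falls by itself; this one stays standing
- green_bottle: the green bottle; origin at the centre of its underside, z along its axis to the nozzle
- magenta_bottle: the magenta bottle; origin at the centre of its underside, z along its axis to the nozzle
- cream_bottle: the cream-coloured bottle; origin at the centre of its underside, z along its axis to the nozzle
- wooden_stamp: turned wooden stamp, 38 mm across and 55 mm tall, standing on the worktop; origin at the centre of its underside; to be left alone
- timer: white kitchen timer lying flat, 62 x 66 x 20 mm; origin at the centre of its underside; to be left alone
- amber_jar: small amber jar with a black lid, 38 mm across and 60 mm tall; origin at the centre of its underside; to be left alone

How it is judged:
At the end, for the whole second after the job is handed in: Green and magenta bottle lie at rest, nozzle to the far end, level within 10 degrees and along the lane within 17, mid points within 20 mm of a lane's centre line and 45 to 110 mm past the step; cream bottle upright; cream bottle, stamp, timer and jar within 20 mm of their places (angle between green_bottle's own z axis and vertical between 1.4 and 1.75 rad and angle between the z axis of each of green_bottle, magenta_bottle and the x axis of bottle_rest, either way round below 0.3 rad and x of green_mid in the frame of bottle_rest between 0.045 and 0.11 m and x of each of green_bottle, magenta_bottle in the frame of bottle_rest below 0.04 m and z of each of green_mid, magenta_mid in the frame of bottle_rest below 0.055 m and (y of green_mid in the frame of bottle_rest between -0.1 and -0.06 m or y of green_mid in the frame of bottle_rest between -0.02 and 0.02 m or y of green_mid in the frame of bottle_rest between 0.06 and 0.1 m) and linear speed of each of green_bottle, magenta_bottle below 0.05 m/s and angle between magenta_bottle's own z axis and vertical between 1.4 and 1.75 rad and x of magenta_mid in the frame of bottle_rest between 0.045 and 0.11 m and (y of magenta_mid in the frame of bottle_rest between -0.1 and -0.06 m or y of magenta_mid in the frame of bottle_rest between -0.02 and 0.02 m or y of magenta_mid in the frame of bottle_rest between 0.06 and 0.1 m) and angle between cream_bottle's own z axis and vertical below 0.1 rad and distance of each of cream_bottle, wooden_stamp, timer, amber_jar from where it was at the start of the episode below 0.02 m); the robot touches nothing.
It fails at once if a bottle is lifted (height (world z) of any of green_mid, magenta_mid, cream_mid above 0.115 m).
It fails at once if the cream-coloured bottle is knocked over or shifted more than 30 mm (angle between cream_bottle's own z axis and vertical above 0.4 rad or distance of cream_bottle from where it was at the start of the episode above 0.03 m).
It fails at once if the stamp, the timer or the jar is shifted more than 30 mm (distance of any of wooden_stamp, timer, amber_jar from where it was at the start of the episode above 0.03 m).
It also fails if it takes over 48 s, if anything falls off the work surface, if the arm or the gripper's body presses on something with over 40 N, if the wrist force passes 120 N, or if a joint passes its speed limit or range.

## Robot

A 6-joint arm with a two-finger parallel gripper is mounted at the origin on a cart in front of the work surface, level with it; the furniture and walls round the work are solid. World frame = base frame: x ahead of the robot, y to its left, z up, the work surface at z = 0. Lengths are in m, angles in rad, forces in N, time in s.
With the tool pointing down it reaches from about 0.3 to 1 m from the base axis. Payload 5.1 kg.
Tool frame: the origin (TCP) lies at the very end of the fingers, on their centre line; the grasp point (between the pads) lies 19 mm behind it; z points along the fingers, y is the line along which they close (so a half turn about z gives the same grasp; the last joint's range is limited). The gripper opens to 95 mm and grips with 3 to 60 N. Pads are 20 mm wide; open, the fingers measure 119 mm over their backs; the gripper's body (75 mm by 180 mm) begins 59 mm behind the grasp point.
Start: joints at [-1.358, 0.124, 1.65, -0, 1.367, -0.083], TCP at [0.189, -0.622, 0.183] pointing down, gripper open.
Joint ranges: [-2.61, 2.61], [-1.02, 2.33], [0.03, 2.71], [-1.35, 4.49], [0.32, 2.68], [-2.91, 2.91]. Speed limits (rad/s): [2.57, 2.57, 3.14, 3.14, 3.14, 3.14].

## Interface

Orientations are given as a unit quaternion [w, x, y, z].
In Python, from rig import monitor, vision, order gives the robot as it stands.
- The arm moves only by the tool drive_tool, never from a script. Its arguments are lists of equal length, an entry for each row: "delta_pos": the shift along the tool's x, y, z in m, a list of three; "dr": the turn, a rotation vector about the tool's x, y, z in degrees, a list of three; "gripper": the finger opening in m, from 0 to 0.0951. A call has 1 to 8 rows; each row shifts and turns the commanded pose from where the row before left it, along the tool's axes as they then stand; what a row does not reach is not made up. A row lasts 1/8 s, in which the tool goes at most 62.5 mm and 10.7 degrees, less where a joint would pass 70% of its speed; a pose out of reach is approached as far as the arm can. A call is refused whole if a number of a shift passes 0.0625 or a number of a turn 10.7, either way. A call with a gripper value outside its range is refused whole. The fingers move at their own pace and stop on an object; "newtons" is the grip in N (left out, the last holds). Time passes only in rows, so rows that do not move let the fingers close. It gives the time, the measured TCP pose, the force, the opening and the grip force at its end, in the units of the state.
- monitor.sense(): the state, without advancing time (a new reading comes with each control period).
- vision.snapshot(name): name is "scene" or "top"; returns a dict with "color" (480x640x3 uint8, blue, green, red), "K" (3x3 intrinsics, pixels), "k1" (the pictures are not rectified: a ray, as slopes to the right and down, at radius r is drawn at 1 + k1 r^2 times it, then the intrinsics apply), "world_from_camera" (4x4, takes a point from camera to world coordinates). Camera axes: x right, y up, looking along -z (the intrinsics and any distortion apply to the point x, -y, -z); pixel columns grow to the right and rows downward; lengths in m; the calibration is good to about 2 mm. A picture is of the moment at which its call begins. There is no depth.
- order.sign_off(): hands the job in; it is judged then, once.
Trained networks look in the newest picture that a camera, given by its name, has taken for a name from the list of things; names that differ only in an ending like _2 or _b are one class to them, and where a whole thing is asked for, a point or a joint stands for the part that bears it (a point fixed in the world has none). Each returns a list of dicts, best first, with "score" (0 to 1); they miss things now and then, are a little off and sometimes report something else, mostly with a low value. They report only what shows in the picture. A call takes as long as a camera call.
- vision.look_for(target, camera): "point" ([column, row] in pixels, amid what is visible of it).
- vision.masks_of(target, camera): "region" (480x640 bool, what is visible of it) and "point" ([column, row] in pixels, amid what is visible of it).
- vision.tip_of(target, camera): "point" ([column, row] in pixels: a listed point, or the origin of a listed thing).
The state is a dict: "clock": time; "qpos": joint angles; "joint_vel": joint speeds; "joint_torque": joint torques, N m; "tcp_pos": TCP position; "tool_rot": TCP orientation; "force": force on the tool from outside, world axes, zero at the start; "ft_torque": the same for the moment, N m; "gripper_width": opening from 0.0 (shut) to 1.0 (fully open); "grasp_force": force on a finger pad.
Only numpy, scipy, OpenCV 4.12 (cv2) and the standard library are available. Lean on these libraries where they do the work, as an engineer would, in place of code of your own. Each camera call takes 0.05 s, during which the arm holds its last target. There are 200 camera calls.

## Working session

There is one attempt and no reset: what is moved stays moved. The work goes in short steps, Python scripts to look and compute and a tool call to move; the robot and the scene stay as the last step left them, time stands still between calls to the robot, and variables do not carry over. Pictures are saved under pics/ and viewed, at most 10 in all, crops included, and the job is handed in when it is done.

Besides the shell and the picture viewer there is one more tool, called after ">>>" by a JSON object that holds its "name" and its "arguments", one argument or row to a line. drive_tool: Moves the arm, as the interface text tells. Its arguments: {"type":"object","properties":{"delta_pos":{"type":"array"},"dr":{"type":"array"},"gripper":{"type":"array"},"newtons":{"type":"number"}},"required":["delta_pos","dr","gripper"]}

```bash
mkdir -p pics
cat > h.py <<'E'
import numpy as np, cv2
from rig import monitor, vision, order
def ray(s,px):
    K=np.array(s["K"]);d=np.array([(px[0]-K[0,2])/K[0,0],(px[1]-K[1,2])/K[1,1]]);u=d.copy()
    for _ in range(20): u=d/(1+s["k1"]*(u@u))
    T=np.array(s["world_from_camera"]);return T[:3,3],T[:3,:3]@np.array([u[0],-u[1],-1])
def at_z(s,px,z):
    o,d=ray(s,px);return o+d*(z-o[2])/d[2]
def tri(a,b):
    (o1,d1),(o2,d2)=a,b
    t=np.linalg.lstsq(np.c_[d1,-d2],o2-o1,rcond=None)[0]
    p,q=o1+t[0]*d1,o2+t[1]*d2
    return (p+q)/2,np.linalg.norm(p-q)
E
cat > a.py <<'E'
from h import *
S={c:vision.snapshot(c) for c in("scene","top")}
cv2.imwrite("pics/s0.png",S["scene"]["color"]);cv2.imwrite("pics/t0.png",S["top"]["color"])
for n in["rest_foot","rest_bed","bottle_rest","green_mid","magenta_mid","cream_mid","green_bottle","magenta_bottle","cream_bottle","wooden_stamp","timer","amber_jar"]:
    r={c:vision.tip_of(n,c) for c in S}
    print(n,{c:[(np.round(x["point"]),round(x["score"],2)) for x in r[c][:2]] for c in r})
    if r["scene"] and r["top"]:
        p,e=tri(ray(S["scene"],r["scene"][0]["point"]),ray(S["top"],r["top"][0]["point"]));print("   ",p.round(3),e.round(4))
print(monitor.sense()["clock"], monitor.sense()["tool_rot"])
E
python3 a.py
```

```text
rest_foot {'scene': [(array([342., 203.]), 0.82), (array([319., 227.]), 0.7)], 'top': [(array([280., 230.]), 0.62)]}
    [0.54  0.082 0.123] 0.0636
rest_bed {'scene': [(array([317., 223.]), 0.73), (array([381., 228.]), 0.71)], 'top': [(array([280., 232.]), 0.57)]}
    [0.536 0.058 0.085] 0.1242
bottle_rest {'scene': [(array([351., 211.]), 0.58)], 'top': [(array([286., 266.]), 0.76), (array([326., 266.]), 0.19)]}
    [ 0.494  0.109 -0.006] 0.0068
green_mid {'scene': [(array([346., 183.]), 0.63)], 'top': [(array([182., 262.]), 0.59), (array([288., 276.]), 0.56)]}
    [0.473 0.206 0.09 ] 0.201
magenta_mid {'scene': [(array([369., 159.]), 0.79)], 'top': [(array([246., 285.]), 0.98)]}
    [0.447 0.181 0.079] 0.0033
cream_mid {'scene': [(array([317., 203.]), 0.65)], 'top': [(array([327., 267.]), 0.78)]}
    [0.486 0.021 0.087] 0.0006
green_bottle {'scene': [(array([345., 197.]), 0.58), (array([322., 204.]), 0.4)], 'top': [(array([288., 279.]), 0.82), (array([326., 265.]), 0.73)]}
    [0.467 0.104 0.018] 0.0027
magenta_bottle {'scene': [(array([367., 178.]), 0.68)], 'top': [(array([255., 284.]), 0.83), (array([465., 218.]), 0.59)]}
    [0.453 0.175 0.019] 0.0012
cream_bottle {'scene': [(array([318., 225.]), 0.89), (array([352., 209.]), 0.45)], 'top': [(array([330., 267.]), 0.62)]}
    [0.493 0.016 0.016] 0.0003
wooden_stamp {'scene': [(array([182., 318.]), 0.66), (array([371., 157.]), 0.39)], 'top': [(array([486., 254.]), 0.64)]}
    [ 0.525 -0.326  0.004] 0.003
timer {'scene': [(array([434., 167.]), 0.73), (array([344., 184.]), 0.63)], 'top': [(array([184., 264.]), 0.62), (array([487., 256.]), 0.41)]}
    [ 0.496  0.338 -0.012] 0.0005
amber_jar {'scene': [(array([226., 341.]), 0.8)], 'top': [(array([463., 218.]), 0.66)]}
    [ 0.609 -0.277 -0.008] 0.0043
1.3 [1.08155394e-05 9.89081126e-01 1.47372065e-01 4.62910002e-06]
```

View pics/s0.png

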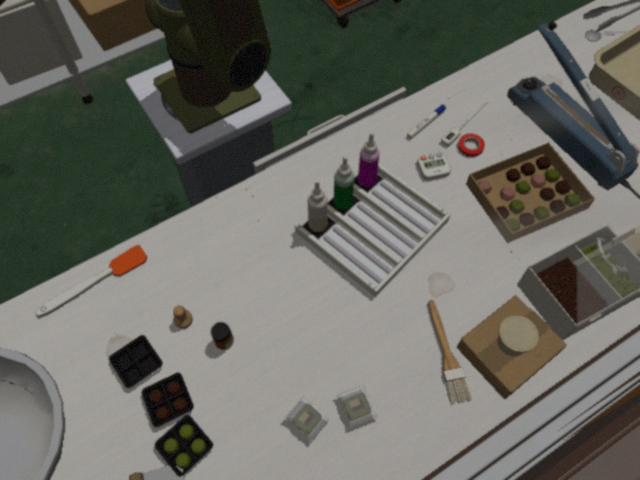

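View pics/t0.png

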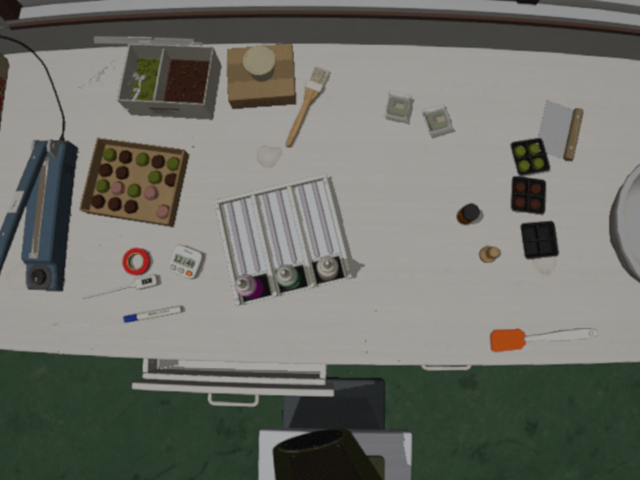

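Magenta stands in the left lane (y=+80), green in the middle one and cream in the right one. In the top picture the rest's corners are about (217,200), (330,178), (353,280) and (236,303). The networks' bottle positions agree with the picture, except for the first green_mid hit in the top view, which is on the timer. Next I'll get the rest's yaw.

Run:
```python
from h import *
s=vision.snapshot("top")
P=[at_z(s,p,.03)[:2] for p in [(217,200),(330,178),(353,280),(236,303)]]
print(np.round(P,3),[np.linalg.norm(P[i]-P[i-1]).round(3) for i in range(4)])
x=P[0]-P[3]+P[1]-P[2];y=P[0]-P[1]+P[3]-P[2]
print(np.degrees(np.arctan2(x[1],x[0])),np.degrees(np.arctan2(-y[0],y[1])))
yaw=np.mean([np.arctan2(x[1],x[0]),np.arctan2(-y[0],y[1])])
c=np.mean(P,0);e=np.array([np.cos(yaw),np.sin(yaw)]);n=np.array([-e[1],e[0]]);O=c-e*(-58+170)/2000
print("yaw",np.degrees(yaw),"origin",O)
for b in[(.467,.104),(.453,.175),(.493,.016)]:
    d=np.array(b)-O;print("bottle in rest",d@e,d@n)
m=monitor.sense();print(m["tcp_pos"])
A=[e,-n]
for L in(0,.08): print("start pt",L,O-e*.125+n*L)
```

```text
[[ 0.632  0.262]
 [ 0.683  0.019]
 [ 0.465 -0.032]
 [ 0.413  0.21 ]] [np.float64(0.225), np.float64(0.248), np.float64(0.225), np.float64(0.248)]
13.217525517489017 12.107076975787951
yaw 12.662301246638483 origin [0.49338885 0.10236351]
bottle in rest -0.025388317635018122 0.007381242086944942
bottle in rest -0.023484319045800298 0.07972330999609623
bottle in rest -0.01931064128895924 -0.08417781999995366
[ 0.18946    -0.62177018  0.18305782]
start pt 0 [0.37142897 0.07496297]
start pt 0.08 [0.35389263 0.15301729]
```

>>> {"name": "drive_tool", "arguments": {
  "delta_pos": [
    [0,0,0],
    [0.022,-0.04,0],
    [0.022,-0.04,0],
    [0.022,-0.04,0],
    [0.022,-0.04,0],
    [0.022,-0.04,0],
    [0.022,-0.04,0],
    [0.022,-0.04,0]
  ],
  "dr": [
    [0,0,4.2],
    [0,0,0],
    [0,0,0],
    [0,0,0],
    [0,0,0],
    [0,0,0],
    [0,0,0],
    [0,0,0]
  ],
  "gripper": [0,0,0,0,0,0,0,0]
}}

```text
clock: 2.35
tcp_pos: [0.2781, -0.3134, 0.1832]
tool_rot: [0.0, 0.994, 0.111, 0.0]
force: [0.6, 0.4, 0.1]
gripper_width: 0.214
grasp_force: 0.0
```

>>> {"name": "drive_tool", "arguments": {
  "delta_pos": [
    [0.022,-0.04,0],
    [0.022,-0.04,0],
    [0.022,-0.04,0],
    [0.022,-0.04,0],
    [0.022,-0.04,0],
    [0.022,-0.04,0],
    [0.022,-0.04,0],
    [0,0,0]
  ],
  "dr": [
    [0,0,0],
    [0,0,0],
    [0,0,0],
    [0,0,0],
    [0,0,0],
    [0,0,0],
    [0,0,0],
    [0,0,0]
  ],
  "gripper": [0,0,0,0,0,0,0,0]
}}

```text
clock: 3.35
tcp_pos: [0.3665, -0.0053, 0.1833]
tool_rot: [-0.0, 0.993, 0.114, 0.0]
force: [-0.4, -0.4, 0.1]
gripper_width: 0.005
grasp_force: 0.0
```

>>> {"name": "drive_tool", "arguments": {
  "delta_pos": [
    [0.018,-0.039,0],
    [0.018,-0.039,0],
    [0,0,0.03],
    [0,0,0.03],
    [0,0,0.018],
    [0,0,0]
  ],
  "dr": [
    [0,0,0],
    [0,0,0],
    [0,0,0],
    [0,0,0],
    [0,0,0],
    [0,0,0]
  ],
  "gripper": [0,0,0,0,0,0]
}}

```text
clock: 4.1
tcp_pos: [0.3832, 0.0756, 0.1038]
tool_rot: [0.0, 0.994, 0.11, -0.001]
force: [0.6, 0.7, 0.4]
gripper_width: 0.004
grasp_force: 0.0
```

Run:
```python
from h import *
S={c:vision.snapshot(c) for c in("scene","top")}
cv2.imwrite("pics/m1.png",np.hstack([cv2.resize(S["scene"]["color"][120:320,240:440],(400,400)),cv2.resize(S["top"]["color"][170:370,190:390],(400,400))]))
O=np.array([.4934,.1024]);a=np.radians(12.7);e=np.array([np.cos(a),np.sin(a)])
d=np.array(monitor.sense()["tcp_pos"])[:2]-O;print(d@e,d@[-e[1],e[0]],monitor.sense()["tcp_pos"])
```

```text
-0.11167845692977624 -0.0019344026622271182 [0.38487908 0.07596084 0.1060129 ]
```

View pics/m1.png

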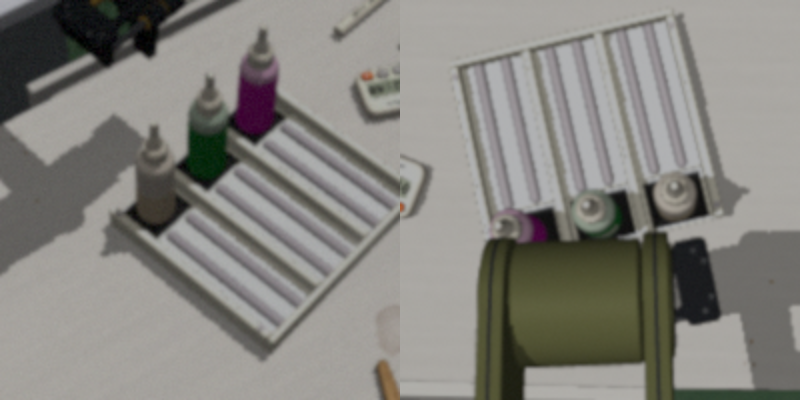

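The picture shows all three bottles still standing. I can't clearly see the fingers behind green, so I'll project the TCP into both views.

```bash
cat >> h.py <<'E'
def proj(s,p):
    T=np.linalg.inv(np.array(s["world_from_camera"]));q=T[:3,:3]@np.array(p)+T[:3,3];u=np.array([q[0],-q[1]])/-q[2]
    u=u*(1+s["k1"]*(u@u));K=np.array(s["K"]);return np.array([K[0,0]*u[0]+K[0,2],K[1,1]*u[1]+K[1,2]]).round()
E
python3 - <<'E'
from h import *
m=monitor.sense();p=np.array(m["tcp_pos"]);print(p)
for c in("scene","top"):
    s=vision.snapshot(c);print(c,proj(s,p),proj(s,p+[0,0,.1]),proj(s,[.467,.104,.08]),np.array(s["world_from_camera"])[:3,3])
    if c=="scene": cv2.imwrite("pics/m2.png",s["color"][40:280,180:480].repeat(2,0).repeat(2,1))
E
```

```text
[0.38487908 0.07596084 0.1060129 ]
scene [314. 154.] [313. 123.] [345. 181.] [ 1.07520524 -0.33734722  1.16696722]
top [298. 318.] [294. 318.] [285. 276.] [0.39246785 0.01207318 1.03749687]
```

View pics/m2.png

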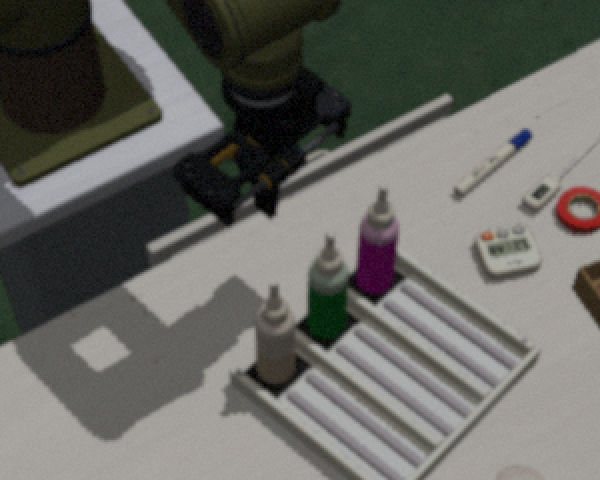

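Run:
```python
from h import *
s=vision.snapshot("scene")
c=cv2.resize(s["color"][100:220,260:380],(600,600),interpolation=cv2.INTER_CUBIC)
c=cv2.convertScaleAbs(c,alpha=1.8,beta=30)
p=np.array(monitor.sense()["tcp_pos"])
for z in(0,.019,.078):
    q=proj(s,p+[0,0,z]);cv2.circle(c,(int((q[0]-260)*5),int((q[1]-100)*5)),4,(0,0,255),1)
cv2.imwrite("pics/m3.png",c)
```

```text
(no output)
```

View pics/m3.png

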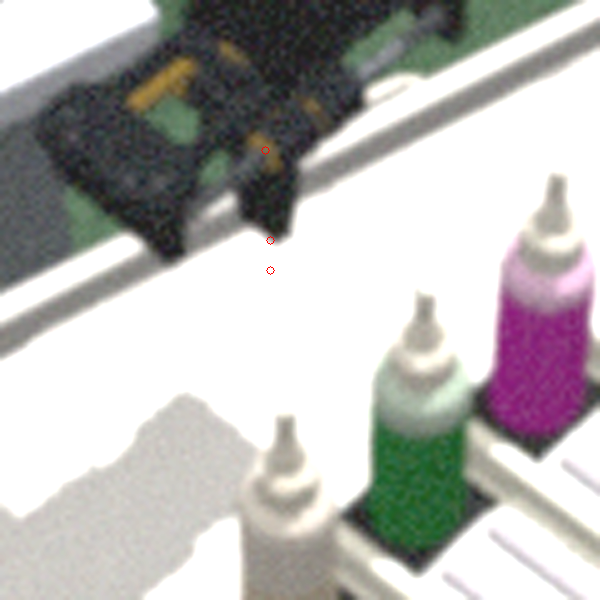

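Run:
```python
from h import *
s=vision.snapshot("scene")
g=s["color"].mean(2)
print(g[138:166:2,302:328:2].astype(int))
```

```text
[[ 35  45  62  10   1   0   2   8  11  54  83 106 134]
 [ 62 103  99  13   4   0   0   4  34 113 143 153 160]
 [101  85  61  18   5   1   3   6  60 146 161 160 158]
 [ 61  55  57  44  28   3   2   9  86 153 161 157 158]
 [ 54  61  75 111 119  75  20  24  99 157 160 161 160]
 [ 73 111 139 155 158 144  92 102 146 159 160 159 159]
 [142 156 161 162 164 159 156 157 159 161 161 160 160]
 [159 161 163 160 159 160 163 158 159 161 160 161 161]
 [162 158 159 156 156 159 163 160 162 160 159 160 157]
 [158 158 155 157 160 162 161 162 161 162 161 159 159]
 [159 158 159 158 157 161 163 161 157 158 160 161 163]
 [160 159 160 160 161 160 160 159 160 161 162 159 161]
 [160 161 158 160 158 157 160 160 162 161 159 160 159]
 [161 158 158 160 159 163 161 160 160 159 161 161 159]]
```

>>> {"name": "drive_tool", "arguments": {
  "delta_pos": [
    [0.015,0,0],
    [0.015,0,0],
    [0.008,0,0],
    [0.008,0,0],
    [0,0,0]
  ],
  "dr": [
    [0,0,0],
    [0,0,0],
    [0,0,0],
    [0,0,0],
    [0,0,0]
  ],
  "gripper": [0,0,0,0,0]
}}

```text
clock: 5.03
tcp_pos: [0.4293, 0.0866, 0.1052]
tool_rot: [0.0, 0.994, 0.111, -0.0]
force: [0.0, -0.0, 0.1]
gripper_width: 0.006
grasp_force: 0.0
```

Run:
```python
from h import *
s=vision.snapshot("scene")
c=cv2.resize(s["color"][100:220,260:380],(600,600),interpolation=cv2.INTER_CUBIC)
c=cv2.convertScaleAbs(c,alpha=1.8,beta=30)
p=np.array(monitor.sense()["tcp_pos"]);print(p,monitor.sense()["force"])
for z in(0,.019,.078):
    q=proj(s,p+[0,0,z]);cv2.circle(c,(int((q[0]-260)*5),int((q[1]-100)*5)),4,(0,0,255),1)
cv2.imwrite("pics/m4.png",c)
```

```text
[0.42898523 0.08657156 0.10505325] [-0.19437398  0.0117772   0.02946894]
```

View pics/m4.png

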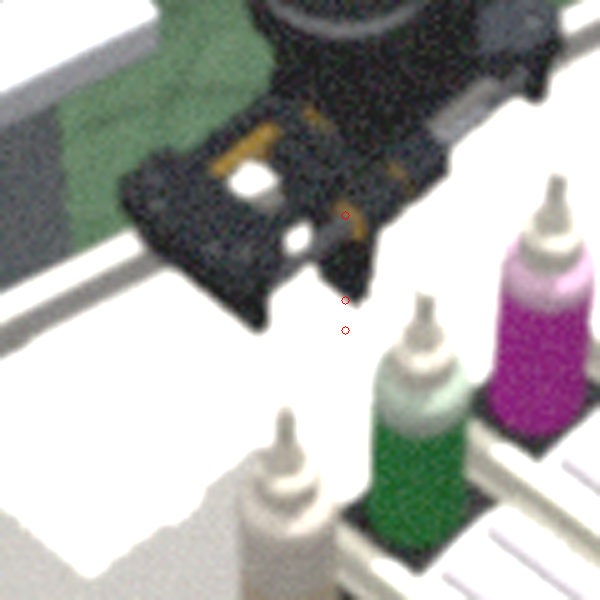

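The picture shows the finger ending about 20 mm above the reported TCP, with the column matching. It has not reached green yet and is on line with it. I'll go 8 mm lower, which still clears the nozzles, then push in small steps.

>>> {"name": "drive_tool", "arguments": {
  "delta_pos": [
    [0,0,0.008],
    [0.005,0,0],
    [0.005,0,0],
    [0.005,0,0],
    [0.005,0,0],
    [0,0,0]
  ],
  "dr": [
    [0,0,0],
    [0,0,0],
    [0,0,0],
    [0,0,0],
    [0,0,0],
    [0,0,0]
  ],
  "gripper": [0,0,0,0,0,0]
}}

```text
clock: 5.82
tcp_pos: [0.4489, 0.091, 0.0971]
tool_rot: [0.0, 0.994, 0.111, -0.0]
force: [-0.4, 0.2, -1.4]
gripper_width: 0.004
grasp_force: 0.1
```

```bash
cat > look.py <<'E'
from h import *
import sys
S={c:vision.snapshot(c) for c in("scene","top")}
cv2.imwrite("pics/%s.png"%sys.argv[1],np.hstack([cv2.resize(S["scene"]["color"][110:310,240:440],(400,400)),cv2.resize(S["top"]["color"][170:370,190:390],(400,400))]))
O=np.array([.4934,.1024]);a=np.radians(12.7);e=np.array([np.cos(a),np.sin(a)])
m=monitor.sense();d=np.array(m["tcp_pos"])[:2]-O;print("tcp rest",(d@e).round(4),(d@[-e[1],e[0]]).round(4),m["tcp_pos"][2],m["force"])
for n in["green_mid","magenta_mid","cream_mid","green_bottle","magenta_bottle","cream_bottle"]:
    r={c:vision.tip_of(n,c)[:1] for c in S}
    if r["scene"] and r["top"]:
        p,er=tri(*[ray(S[c],r[c][0]["point"]) for c in S]);d=p[:2]-O;print(n,"rest",np.round([d@e,d@[-e[1],e[0]],p[2]],3),er.round(4))
E
python3 look.py m5
```

```text
tcp rest -0.0463 -0.0013 0.09698126935645363 [ 0.19186635 -0.11141208 -0.14116896]
cream_mid rest [-0.021 -0.075  0.081] 0.0016
cream_bottle rest [-0.021 -0.083  0.025] 0.0099
```

View pics/m5.png

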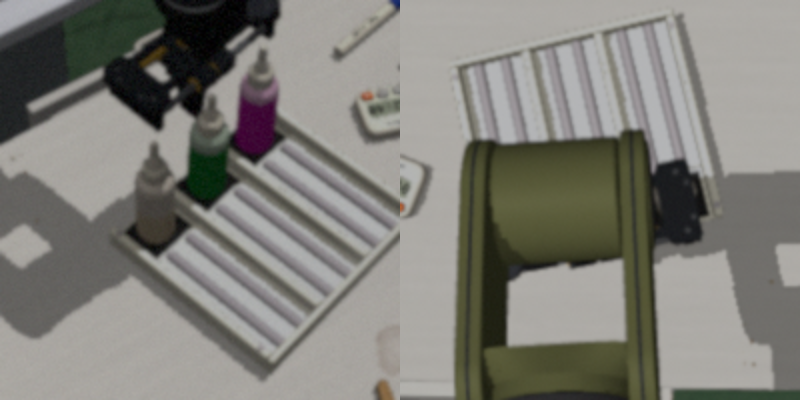

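Green is still about upright with the fingers behind its cap; cream and magenta haven't moved. I'll keep pushing.

>>> {"name": "drive_tool", "arguments": {
  "delta_pos": [
    [0.007,0,0],
    [0.007,0,0],
    [0.007,0,0],
    [0.007,0,0],
    [0.007,0,0],
    [0.007,0,0],
    [0.007,0,0],
    [0.007,0,0]
  ],
  "dr": [
    [0,0,0],
    [0,0,0],
    [0,0,0],
    [0,0,0],
    [0,0,0],
    [0,0,0],
    [0,0,0],
    [0,0,0]
  ],
  "gripper": [0,0,0,0,0,0,0,0]
}}

```text
clock: 7.52
tcp_pos: [0.5036, 0.1035, 0.097]
tool_rot: [-0.0, 0.994, 0.111, -0.0]
force: [0.3, 0.0, 0.7]
gripper_width: 0.006
grasp_force: 0.0
```

```bash
python3 look.py m6
```

```text
tcp rest 0.0104 -0.0013 0.09713433685589498 [-0.24175518  0.6634675  -0.35399986]
magenta_mid rest [-0.026  0.086  0.082] 0.0045
cream_mid rest [-0.025 -0.076  0.074] 0.0058
green_bottle rest [-0.012  0.001  0.033] 0.0009
magenta_bottle rest [-0.001  0.015  0.098] 0.0426
cream_bottle rest [-0.018 -0.083  0.02 ] 0.0046
```

View pics/m6.png

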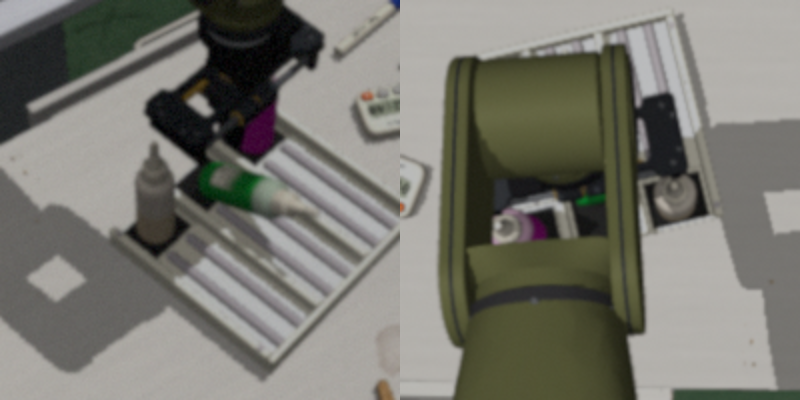

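Green has gone over, nozzle to the far end. I'll back off and line up with magenta's lane.

>>> {"name": "drive_tool", "arguments": {
  "delta_pos": [
    [-0.02,0,0],
    [-0.035,0,0],
    [-0.035,0,0],
    [-0.025,0,0],
    [0,-0.042,0],
    [0,-0.042,0],
    [0,0,0]
  ],
  "dr": [
    [0,0,0],
    [0,0,0],
    [0,0,0],
    [0,0,0],
    [0,0,0],
    [0,0,0],
    [0,0,0]
  ],
  "gripper": [0,0,0,0,0,0,0]
}}

```text
clock: 9.1
tcp_pos: [0.3719, 0.1615, 0.0973]
tool_rot: [-0.0, 0.994, 0.113, 0.0]
force: [0.5, -0.4, -0.3]
gripper_width: 0.009
grasp_force: 0.0
```

```bash
python3 look.py m7
```

```text
tcp rest -0.1054 0.0827 0.0970891408697486 [ 0.04231014 -0.74844268  0.69127353]
green_mid rest [0.069 0.004 0.018] 0.0049
magenta_mid rest [-0.028  0.085  0.082] 0.0014
cream_mid rest [-0.025 -0.077  0.078] 0.0011
green_bottle rest [-0.009 -0.001  0.05 ] 0.0061
magenta_bottle rest [-0.026  0.08   0.017] 0.0017
cream_bottle rest [-0.016 -0.082  0.012] 0.0001
```

View pics/m7.png

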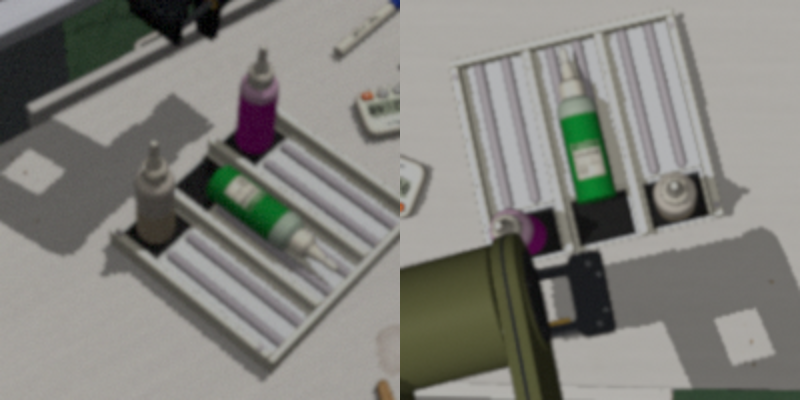

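Green lies along the middle lane with its mid about 70 mm past the step, and magenta stands straight ahead of the fingers. I'll use the same push.

>>> {"name": "drive_tool", "arguments": {
  "delta_pos": [
    [0.015,0,0],
    [0.015,0,0],
    [0.008,0,0],
    [0.006,0,0],
    [0.005,0,0],
    [0.005,0,0],
    [0.005,0,0],
    [0.005,0,0]
  ],
  "dr": [
    [0,0,0],
    [0,0,0],
    [0,0,0],
    [0,0,0],
    [0,0,0],
    [0,0,0],
    [0,0,0],
    [0,0,0]
  ],
  "gripper": [0,0,0,0,0,0,0,0]
}}

```text
clock: 10.8
tcp_pos: [0.4352, 0.1741, 0.0971]
tool_rot: [-0.0, 0.994, 0.111, 0.0]
force: [-0.6, 0.2, 0.4]
gripper_width: 0.006
grasp_force: 0.2
```

>>> {"name": "drive_tool", "arguments": {
  "delta_pos": [
    [0.007,0,0],
    [0.007,0,0],
    [0.007,0,0],
    [0.007,0,0],
    [0.007,0,0],
    [0.007,0,0],
    [0.007,0,0],
    [0.004,0,0]
  ],
  "dr": [
    [0,0,0],
    [0,0,0],
    [0,0,0],
    [0,0,0],
    [0,0,0],
    [0,0,0],
    [0,0,0],
    [0,0,0]
  ],
  "gripper": [0,0,0,0,0,0,0,0]
}}

```text
clock: 11.8
tcp_pos: [0.487, 0.1858, 0.0971]
tool_rot: [-0.0, 0.994, 0.111, -0.0]
force: [-1.2, 0.2, -0.1]
gripper_width: 0.009
grasp_force: 0.0
```

>>> {"name": "drive_tool", "arguments": {
  "delta_pos": [
    [0,0,0],
    [0,0,0],
    [-0.02,0,0],
    [-0.035,0,0],
    [-0.035,0,0],
    [-0.03,0,0],
    [0,0,0],
    [0,0,0]
  ],
  "dr": [
    [0,0,0],
    [0,0,0],
    [0,0,0],
    [0,0,0],
    [0,0,0],
    [0,0,0],
    [0,0,0],
    [0,0,0]
  ],
  "gripper": [0,0,0,0,0,0,0,0]
}}

```text
clock: 12.8
tcp_pos: [0.3703, 0.1594, 0.0975]
tool_rot: [-0.0, 0.994, 0.111, 0.001]
force: [0.4, 0.0, -0.5]
gripper_width: 0.001
grasp_force: 0.0
```

```bash
python3 look.py m8
```

```text
tcp rest -0.1074 0.0826 0.0974393048768811 [-0.52996318  0.203619   -0.16893406]
green_mid rest [0.073 0.009 0.021] 0.0088
magenta_mid rest [0.071 0.081 0.034] 0.0025
cream_mid rest [-0.026 -0.073  0.08 ] 0.0019
green_bottle rest [-0.006 -0.     0.055] 0.0062
magenta_bottle rest [-0.012  0.082  0.035] 0.0028
cream_bottle rest [-0.021 -0.083  0.023] 0.0082
```

View pics/m8.png

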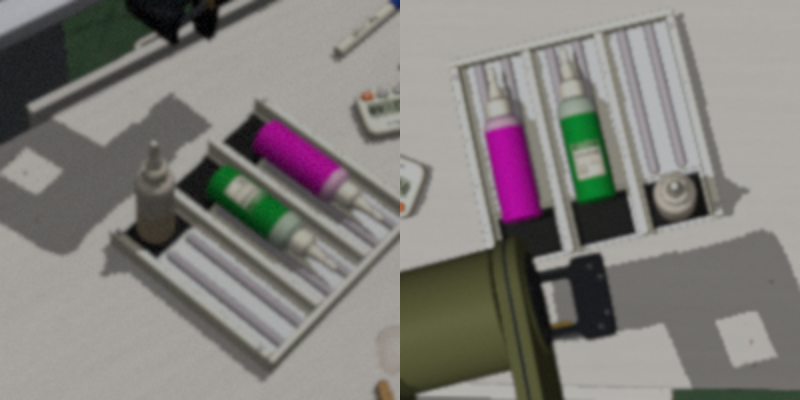

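Both bottles lie along their lanes with the nozzles to the far end. Cream is still upright and the robot is clear, so I'm handing it in.

```bash
python3 -c "
from rig import order
print(order.sign_off())"
```

```text
the job is handed in; nothing more can be done
None
```

The green and magenta bottles lie along their lanes, nozzles to the far end, and cream is still standing; I never went near the stamp, timer or jar. The job was handed in at about 13 s, and no verdict came back.

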